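# Close a wax mould in the trigger press and pack it away

### The job

Pump the red trigger of the bench press until its ram has pushed the two-part aluminium mould completely shut, then press the yellow release lever and keep it down until the ram has run fully back home. Take the closed mould out of the press and set it down upright, flat on the floor of the empty middle place of the wooden tray, between the black cup and the spool. Work the ram only through trigger and lever, never pushing it by hand, and leave the cup, the spool, the lamp and the mug where they stand.

Things in the scene. Friction and masses are not known exactly. Their poses are not given: they have to be found in the camera images.
- press: Bench press, fixed: grey base plate 340 x 118 x 10 mm (x -215 to 125, y -67 to 51 mm), blue castings. Origin: underside, below the ram's front face when home. Own +x: the way the ram pushes, toward the blue anvil (face at x = 98, top 66 mm up); +y: the side toward the robot, to which trigger, grip and lever lean; z up. Ram axis: along x at y = 0, 45 mm up
- press_head: The leaning head of the press (two blue side plates, 34 mm over all, x -145 to -14 mm), which carries ram, grip, trigger and lever. Origin on the ram axis at the ram's home face; +x along the ram; +z is D, the way grip and trigger stand out: 35 degrees (0.61 rad) from vertical toward the robot, (0, 0.574, 0.819) in press axes. The side plates end 66 mm out along D
- guard_edge (a point): Middle of the lower front edge of the guard over the head, a level grid of 6 mm steel rods in a dark frame: 226 to 234 mm up, press x -202 to -5 mm, y -63 to 56 mm, two posts at its back (y = -54). It stops a tool coming straight down on trigger or lever; one tilted 30 to 45 degrees, coming along -D from the robot's side, has room. Lift the mould clear of it
- bed (a point): Centre of the mould bed: steel strip 50 mm wide, top 25 mm up (this point), press x 2 to 98 mm, with low dark rails along both sides (inner faces 24.5 mm from the middle, tops 5 mm above the bed). Open above
- grip_pad (a point): Middle of the back (-x) face of the fixed black grip, 10 mm thick along x, 18 mm wide, 110 mm from the ram axis along D and 85 mm behind (-x) the ram's home face. The grip ends 122 mm out along D. It does not move
- trigger_pad (a point): Middle of the front (+x) face of the red trigger, 10 mm thick, 18 mm wide, about 110 mm from the ram axis along D (it ends about 122 mm out). At rest this face is 52 mm along x in front of grip_pad, squeezed fully 28 mm. Pinch grip and trigger together across x, then let go: one full squeeze advances the ram by one tooth
- press_trigger (a joint): Angle of the trigger in rad: 0 at rest (a spring brings it back, 2 to 4 N at the pad), 0.50 squeezed fully. The first 0.14 rad only lower the driving pawl. With the ram pushing the mould a squeeze takes about 8 to 14 N; 20 N is plenty. It stalls early, at about 0.4, once the mould is shut
- press_ram (a joint): Travel of the ram in m: 0 home, limit 0.055. Each full squeeze and let-go advances it by one 8 mm tooth, where a ratchet holds it (0.007, 0.015, 0.023, 0.031); during a squeeze it goes about 3 mm further. The mould is shut against the anvil at 0.038: the fifth squeeze does it. With the release lever down, a 2 to 3 N spring runs it home in about 1 s
- ram_face (a point): Centre of the round front face (31 mm across) of the steel ram, on the ram axis; moves with the ram
- release_pad (a point): Centre of the top face of the yellow pad (28 mm along x, 24 mm wide, 6 mm thick) of the release lever, 69 mm from the ram axis along D, 179 mm behind (-x) the ram's home face. Press it along -D with the shut fingertips; it also swings back (-x) about 1 mm per mm pressed. The grip, 94 mm ahead of it, stands out to 122 mm along D
- press_release (a joint): Angle of the release lever in rad: 0 up (it may rest at up to 0.04 on the teeth), 0.30 fully down, arm 0.05 m. The ratchet is free from about 0.16 rad (8 mm of pressing); press 10 to 14 mm, 2 to 5 N. It springs up when let go and then holds the ram again, so keep it down until the ram is home
- mould: Two-part aluminium mould, 0.28 kg, loose on the bed: two blocks, each 30 mm long, 42 wide, 40 high, sliding on two brass pins; shut 60 x 42 x 40 mm. Origin: centre of the underside of the shut mould; +x toward the anvil at the start, z up; the sliding half is at -x. Grip it shut across its 42 mm width, over the joint; fingertips at least 14 mm above its underside (rails, tray walls)
- mould_cover (a joint): Opening between the two halves in m: 0 shut, 0.016 to 0.027 at the start. The halves slide stiffly (about 3 N) and stay where they are put
- tray: Shallow wooden tray fixed on the table, 216 x 58 mm, walls 16 mm high and 3 mm thick, floor 4 mm thick, origin centre of its underside, +x along its length. Two dividers as high as the walls make three places, each 68 x 52 mm inside (at x = -71, 0 and 71 mm). The middle one is empty
- tray_place (a point): Centre of the floor of the empty middle place, 4 mm above the table; the mould lies there with its length along the tray's length, either way round (4 to 5 mm free on each side)
- cup: Black cup, 48 mm across, 41 mm high, loose in one end place of the tray; origin centre of its underside
- spool: Spool of silver wire, 48 mm across, 26 mm high, loose in the other end place of the tray; origin centre of its underside
- lamp: Bystander: glass spirit lamp, 68 mm across, 79 mm high, loose on the table at the left; origin centre of its underside
- olive_mug: Bystander: olive mug, 101 x 96 x 96 mm, loose on the table at the right behind; origin centre of its underside
Things that resemble listed ones, but are neither listed nor needed, are in the scene too. Of the things that look like the spool, the larger one is meant. There is more than one size of the mould; the one meant has the size given above.

How it is judged:
On the way, in this order (a step that is already met when the one before it is completed fails the run):
1. the ram, pumped forward, has pushed the mould shut (value of joint mould_cover below 0.002 m and value of joint press_ram above 0.03 m and x of mould in the frame of press above 0.055 m), for 0.1 s.
2. with the release lever pressed, the ram has run home and the mould is still shut in the press (value of joint press_ram below 0.003 m and value of joint mould_cover below 0.002 m and horizontal distance between mould and bed below 0.03 m), for 0.1 s.
At the end, for the whole second after the job is handed in: Ram home (within 3 mm), trigger at rest; the mould, shut within 2.5 mm, stands upright, released and still, flat on the floor of the tray's middle place (underside within 3 mm of it, centre within 8 mm of the middle, along the tray); cup and spool still in their end places (value of joint press_ram below 0.003 m and value of joint press_trigger below 0.05 rad and value of joint mould_cover below 0.0025 m and z of mould in the frame of tray between 0.002 and 0.007 m and horizontal distance between mould and tray_place below 0.008 m and angle between mould's own z axis and vertical below 0.08 rad and angle between the x axis of mould and the x axis of tray, either way round below 0.25 rad and linear speed of mould below 0.02 m/s and horizontal distance between each of cup, spool and tray above 0.055 m); the robot touches nothing.
It fails at once if the ram pushed by hand (more than 3 N between fingers and ram) (contact force between the fingers and press_ram above 3 N).
It fails at once if the cup, spool, lamp or mug moved by more than 30 mm (distance of any of cup, spool, lamp, olive_mug from where it was at the start of the episode above 0.03 m).
It also fails if it takes over 72 s, if anything falls off the work surface, if the arm or the gripper's body presses on something with over 40 N, if the wrist force passes 120 N, or if a joint passes its speed limit or range.

### The arm

A 6-joint arm with a two-finger parallel gripper is mounted at the origin on a cart in front of the work surface, level with it; the furniture and walls round the work are solid. World frame = base frame: x ahead of the robot, y to its left, z up, the work surface at z = 0. Lengths are in m, angles in rad, forces in N, time in s.
With the tool pointing down it reaches from about 0.3 to 0.95 m from the base axis. Payload 3.1 kg.
Tool frame: the origin (TCP) lies between the finger pads; the fingertips stand 19 mm ahead of it and the grasp point (between the pads) is the TCP; z points along the fingers, y is the line along which they close (so a half turn about z gives the same grasp; the last joint's range is limited). The gripper opens to 85 mm and grips with 20 to 120 N. Pads are 22 mm wide; open, the fingers measure 114 mm over their backs; the gripper's body (76 mm by 85 mm) begins 54 mm behind the grasp point. The pads swing forward as they close: fully open they stand 13 mm farther back than shut.
Start: joints at [1.271, 0.308, 1.634, -0, 1.2, -0.07], TCP at [0.142, 0.609, 0.25] pointing down, gripper open.
Joint ranges: [-3.06, 3.06], [-0.79, 1.96], [0.05, 2.63], [-1.19, 4.34], [0.05, 2.64], [-2.94, 2.94]. Speed limits (rad/s): [2.79, 2.79, 3.14, 3.14, 3.14, 3.14].

### API

Orientations are given as a 3x3 rotation matrix whose columns are the frame's x, y, z axes.
In Python, from cell import manip, vision, job, spotter gives the robot as it stands.
- The arm moves only by the shell command python3 -m creep 'ROWS'. ROWS is JSON, a list of rows, each a list of 3 entries, a list of its own where there are three numbers: the gripper's target within -1 to 1 (shut at 1, half-way at 0, fully open at -1), then the shift along the tool's x, y, z in m, then the turn, a rotation vector about the tool's x, y, z in units of 5 degrees (1.0 is 5 degrees). A call has 1 to 12 rows; each row shifts and turns the commanded pose from where the row before left it, along the tool's axes as they then stand; what a row does not reach is not made up. A row lasts 1/8 s, in which the tool goes at most 62.5 mm and 10.7 degrees, less where a joint would pass 70% of its speed; a pose out of reach is approached as far as the arm can. A call is refused whole if a number of a shift passes 0.0625 or a number of a turn 1, either way. A call with a gripper value outside its range is refused whole. The fingers move at their own pace and stop on an object; the grip force is fixed at half the most. Time passes only in rows, so rows that do not move let the fingers close. It gives the time, the measured TCP pose, the force, the opening and the grip force at its end, in the units of the state.
- manip.read_state(): the state, without advancing time (a new reading comes with each control period).
- vision.read_camera(name): name is "scene" or "side" or "wrist"; returns a dict with "pixels" (420x560x3 uint8, blue, green, red), "fx", "fy", "cx", "cy" (pixels), "k1" (the pictures are not rectified: a ray, as slopes to the right and down, at radius r is drawn at 1 + k1 r^2 times it, then the intrinsics apply), "R" (3x3) and "t" (3): a world point X has camera coordinates R X + t; the wrist camera has in their place "mount" (4x4, takes a point from camera to tool coordinates, whose origin is the TCP and whose axes are the flange's). Camera axes: x right, y down, z forward; pixel columns grow to the right and rows downward; lengths in m; the calibration is good to about 2 mm. A picture is of the moment at which its call begins: read the wrist's pose just before it. There is no depth.
- job.sign_off(): hands the job in; it is judged then, once.
Trained networks look in a picture, given as the dict that the camera call returned (one of the last four; its "shot" number tells which), for a name from the list of things; names that differ only in an ending like _2 or _b are one class to them, and where a whole thing is asked for, a point or a joint stands for the part that bears it (a point fixed in the world has none). Each returns a list of dicts, best first, with "p" (0 to 1); they miss things now and then, are a little off and sometimes report something else, mostly with a low value. They report only what shows in the picture. A call takes as long as a camera call. They do not tell look-alikes from the thing itself.
- spotter.silhouettes(thing, picture): "mask" (420x560 bool, what is visible of it) and "box" ([left, top, right, bottom] in pixels, round what is visible of it).
- spotter.pinpoint(thing, picture): "pixel" ([column, row] in pixels: a listed point, or the origin of a listed thing).
The state is a dict: "time": time; "q": joint angles; "qvel": joint speeds; "joint_efforts": joint torques, N m; "position": TCP position; "tool_rot": TCP orientation; "ft_force": force on the tool from outside, world axes, zero at the start; "wrist_torque": the same for the moment, N m; "finger_gap": finger opening in m; "grip_force": force on a finger pad.
Only numpy, scipy, OpenCV 4.12 (cv2) and the standard library are available. Lean on these libraries where they do the work, as an engineer would, in place of code of your own. Each camera call takes 0.05 s, during which the arm holds its last target. There are 200 camera calls.

## Working session

There is one attempt and no reset: what is moved stays moved. The work goes in short steps, Python scripts to look and compute and a shell command to move; the robot and the scene stay as the last step left them, time stands still between calls to the robot, and variables do not carry over. Pictures are saved under pics/ and viewed, at most 10 in all, crops included, and the job is handed in when it is done.

```bash
mkdir -p pics; ls; cat > h.py <<'E'
import numpy as np, cv2, json
from cell import manip, vision, job, spotter
def ray(c,px):
    u=(px[0]-c["cx"])/c["fx"]; v=(px[1]-c["cy"])/c["fy"]
    x,y=u,v
    for _ in range(20):
        s=1+c["k1"]*(x*x+y*y); x,y=u/s,v/s
    d=np.array([x,y,1.])
    if "R" in c and c.get("R") is not None and "mount" not in c:
        R=np.array(c["R"]);t=np.array(c["t"]); return -R.T@t, R.T@d/np.linalg.norm(d)
    M=np.array(c["mount"]); P=c["pose"]
    o=P[1]@M[:3,3]+P[0]; return o, P[1]@M[:3,:3]@d/np.linalg.norm(d)
def proj(c,X):
    X=np.asarray(X,float)
    if "mount" in c:
        M=np.array(c["mount"]);P=c["pose"]; p=M[:3,:3].T@(P[1].T@(X-P[0])-M[:3,3])
    else: p=np.array(c["R"])@X+np.array(c["t"])
    x,y=p[0]/p[2],p[1]/p[2]; s=1+c["k1"]*(x*x+y*y)
    return np.array([c["fx"]*x*s+c["cx"],c["fy"]*y*s+c["cy"]])
def cam(n):
    s=manip.read_state(); c=vision.read_camera(n); c["pose"]=(np.array(s["position"]),np.array(s["tool_rot"])); return c
def atz(c,px,z):
    o,d=ray(c,px); return o+d*(z-o[2])/d[2]
def tri(rs):
    A=np.zeros((3,3));b=np.zeros(3)
    for o,d in rs:
        Q=np.eye(3)-np.outer(d,d);A+=Q;b+=Q@o
    X=np.linalg.solve(A,b); return X,[float(np.linalg.norm((np.eye(3)-np.outer(d,d))@(X-o)))for o,d in rs]
E
cat > a.py <<'E'
from h import *
np.set_printoptions(precision=4,suppress=True)
cs={n:cam(n) for n in ("scene","side","wrist")}
for n,c in cs.items(): cv2.imwrite(f"pics/{n}0.png",c["pixels"]); print(n, c["t"] if "t" in c else c["mount"])
for th in "press press_head guard_edge bed grip_pad trigger_pad ram_face release_pad mould tray tray_place cup spool lamp olive_mug".split():
  for n,c in cs.items():
    r=spotter.pinpoint(th,c)
    print(th,n,[(np.round(x["pixel"],1).tolist(),round(x["p"],2)) for x in r[:4]])
E
python3 a.py
```

```text
pics
scene [-0.3709  0.3962  1.2376]
side [-0.5423  0.2103  1.1875]
wrist [[-0.0005 -0.9659 -0.2591  0.0666]
 [ 1.     -0.0004 -0.0006 -0.0004]
 [ 0.0005 -0.2591  0.9659 -0.1243]
 [ 0.      0.      0.      1.    ]]
press scene [([270.2, 221.9], 0.58)]
press side [([290.2, 214.0], 0.66), ([289.2, 202.1], 0.42)]
press wrist []
press_head scene [([269.5, 211.7], 0.95)]
press_head side [([288.0, 204.2], 0.95)]
press_head wrist []
guard_edge scene [([288.0, 186.9], 0.97), ([254.0, 209.9], 0.61), ([279.4, 209.7], 0.29)]
guard_edge side [([291.3, 181.8], 0.56), ([281.3, 299.4], 0.34)]
guard_edge wrist []
bed scene [([252.2, 212.4], 0.8)]
bed side [([283.3, 202.3], 0.96), ([290.2, 318.1], 0.7)]
bed wrist []
grip_pad scene [([279.8, 212.1], 0.73)]
grip_pad side [([283.3, 203.4], 0.61), ([307.7, 340.1], 0.51)]
grip_pad wrist []
trigger_pad scene [([264.9, 207.8], 0.62), ([253.2, 208.4], 0.17)]
trigger_pad side [([276.3, 193.3], 0.39)]
trigger_pad wrist []
ram_face scene [([267.9, 210.9], 0.69)]
ram_face side [([289.4, 199.2], 0.41)]
ram_face wrist []
release_pad scene [([310.8, 227.9], 0.63), ([280.0, 212.1], 0.16)]
release_pad side [([307.6, 229.0], 0.51)]
release_pad wrist []
mould scene [([255.6, 212.9], 0.74), ([232.2, 195.3], 0.58), ([184.5, 210.8], 0.56)]
mould side [([283.1, 197.2], 0.72), ([280.3, 177.0], 0.44)]
mould wrist []
tray scene []
tray side [([290.5, 320.8], 0.62), ([293.1, 323.2], 0.34)]
tray wrist []
tray_place scene []
tray_place side []
tray_place wrist []
cup scene []
cup side [([279.6, 302.9], 0.75), ([289.5, 204.7], 0.73)]
cup wrist []
spool scene [([338.8, 354.5], 0.56)]
spool side [([308.7, 342.3], 0.59), ([254.0, 359.8], 0.56)]
spool wrist []
lamp scene [([181.8, 208.8], 0.57)]
lamp side [([229.9, 178.6], 0.59)]
lamp wrist []
olive_mug scene [([383.1, 254.0], 0.77)]
olive_mug side [([365.6, 283.6], 0.88)]
olive_mug wrist []
```

```bash
python3 - <<'E'
import cv2
for n,(x0,y0,x1,y1) in {"scene":(150,150,420,350),"side":(200,130,420,390)}.items():
    i=cv2.imread(f"pics/{n}0.png")[y0:y1,x0:x1]; k=min(800/(x1-x0),600/(y1-y0))
    cv2.imwrite(f"pics/{n}0c.png",cv2.resize(i,None,fx=k,fy=k,interpolation=cv2.INTER_CUBIC)); print(n,k)
E
```

```text
scene 2.962962962962963
side 2.3076923076923075
```

View pics/scene0c.png

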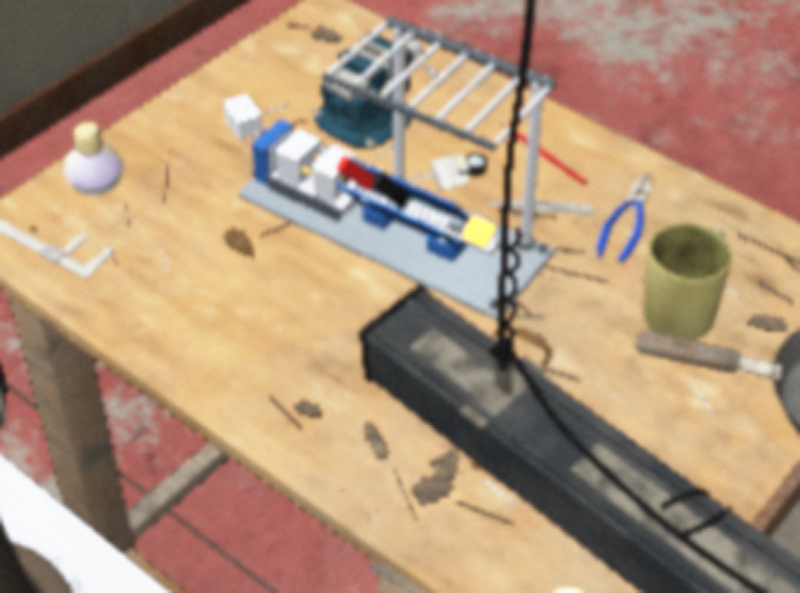

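View pics/side0c.png

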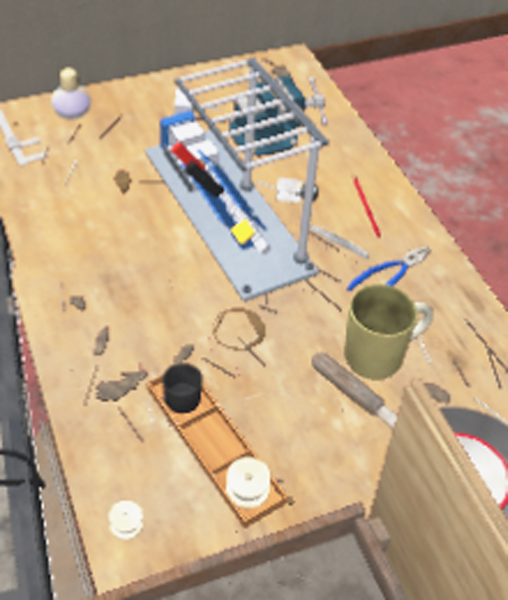

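Scene: the press has its anvil (blue) at (240,205) and the yellow release at (310,228), with the lamp at left and the mug at right; a dark beam hides the tray. Side: the tray has the cup at (280,300) and the large spool at (308,340). The smaller look-alike spool is at (254,357), outside the tray. A white block behind the anvil at about (231,190) in scene is the mould look-alike. The real mould is the one lying on the bed.

```bash
cat > b.py <<'E'
from h import *
from scipy.optimize import least_squares
np.set_printoptions(precision=4,suppress=True)
P=dict(press=(0,0,0),press_head=(0,0,45),guard_edge=(-103.5,56,226),bed=(50,0,25),grip_pad=(-85,63.1,135.1),trigger_pad=(-33,63.1,135.1),ram_face=(0,0,45),release_pad=(-179,39.6,101.5))
sc=cam("scene"); sd=cam("side")
obs=[]
for th in P:
  for n,c in (("scene",sc),("side",sd)):
    r=spotter.pinpoint(th,c)
    for x in r[:1]: obs.append((th,c,n,x["pixel"],x["p"]))
def T(v,p): 
    c,s=np.cos(v[2]),np.sin(v[2]); p=np.array(p)/1e3; return np.array([v[0]+c*p[0]-s*p[1],v[1]+s*p[0]+c*p[1],p[2]])
f=lambda v:np.concatenate([proj(c,T(v,P[t]))-q for t,c,n,q,p in obs])
best=None
for y in np.arange(-3,3.2,1):
    s=least_squares(f,[.6,0,y],loss="soft_l1",f_scale=2)
    if best is None or s.cost<best.cost: best=s
print(best.x,best.cost)
for (t,c,n,q,p),e in zip(obs,best.fun.reshape(-1,2)): print(t,n,np.round(q),f(best.x).reshape(-1,2)[[i for i,o in enumerate(obs) if o[0]==t and o[2]==n][0]])
for th,z,px in (("cup",0.004,None),("spool",.004,None),("tray",0,None),("tray_place",.004,None),("lamp",0,None),("olive_mug",0,None),("mould",.025,None)):
  for n,c in (("scene",sc),("side",sd)):
    for x in spotter.pinpoint(th,c)[:3]: print(th,n,np.round(x["pixel"]),round(x["p"],2),atz(c,x["pixel"],z))
for c in (sc,sd): R=np.array(c["R"]);print("cam",-R.T@np.array(c["t"]),c["fx"])
E
python3 b.py
```

```text
[0.6129 0.0932 1.7076] 30.518651411110653
press scene [268. 226.] [ 0.3625 -3.9132]
press side [289. 212.] [-0.0937  1.2393]
press_head scene [270. 214.] [-2.1593 -2.2546]
press_head side [289. 202.] [0.2143 1.4903]
guard_edge scene [287. 186.] [-1.0191  2.449 ]
guard_edge side [291. 183.] [-1.0476  1.2074]
bed scene [253. 211.] [2.9369 0.5751]
bed side [283. 200.] [-0.726  -0.2247]
grip_pad scene [281. 214.] [-0.8725 -1.8045]
grip_pad side [282. 204.] [2.2193 0.8536]
trigger_pad scene [265. 208.] [ 0.2031 -2.1811]
trigger_pad side [277. 195.] [-0.4602 -0.0934]
ram_face scene [268. 213.] [-0.1593 -0.7546]
ram_face side [291. 202.] [-1.7857  1.4903]
release_pad scene [310. 230.] [ 0.9047 -2.6176]
release_pad side [306. 228.] [-0.2247  1.2456]
cup side [281. 301.] 0.53 [ 0.4689 -0.2426  0.004 ]
spool scene [339. 357.] 0.75 [ 0.3484 -0.3749  0.004 ]
spool scene [272. 210.] 0.26 [0.664  0.1205 0.004 ]
spool side [254. 357.] 0.63 [ 0.3504 -0.3809  0.004 ]
spool side [309. 343.] 0.61 [ 0.4942 -0.3916  0.004 ]
spool side [286. 201.] 0.55 [0.6235 0.1564 0.004 ]
tray side [296. 322.] 0.65 [ 0.4854 -0.317   0.    ]
tray_place side [294. 317.] 0.92 [ 0.4863 -0.3048  0.004 ]
lamp scene [182. 211.] 0.63 [0.4689 0.3554 0.    ]
lamp side [234. 178.] 0.65 [0.4784 0.3477 0.    ]
olive_mug scene [383. 254.] 0.89 [ 0.7317 -0.2691  0.    ]
olive_mug side [366. 286.] 0.87 [ 0.7245 -0.2726  0.    ]
mould scene [254. 209.] 0.54 [0.6111 0.1519 0.025 ]
mould scene [232. 192.] 0.52 [0.6248 0.2712 0.025 ]
mould side [282. 179.] 0.58 [0.6422 0.2546 0.025 ]
cam [-0.2662 -0.712   1.1172] 500.04746072106997
cam [ 0.253  -0.8715  0.9617] 404.5177806118043
```

```bash
python3 - <<'E'
import cv2,numpy as np
a=cv2.imread("pics/scene0.png");b=cv2.imread("pics/side0.png")
cv2.imwrite("pics/both.png",cv2.resize(np.hstack([a,b]),(800,300),interpolation=cv2.INTER_AREA))
E
```

```text
(no output)
```

View pics/both.png

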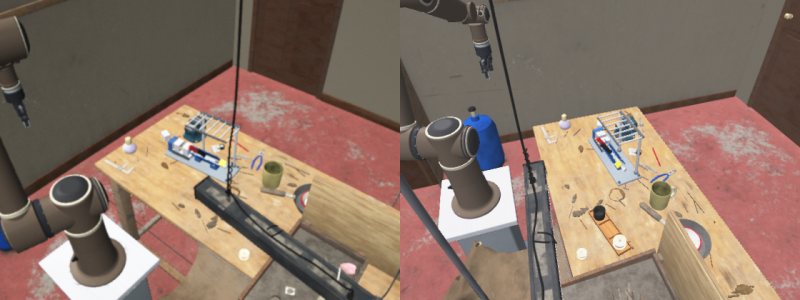

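```bash
python3 - <<'E'
from h import *
sc=cam("scene"); sd=cam("side")
# beam end: scene crop px top (420,290)/2.963+150 ; side
print(tri([ray(sc,(150+385/2.963,150+325/2.963)),ray(sd,((538-400)*1.4,165*1.4))]))
print(tri([ray(sc,(150+505/2.963,150+350/2.963)),ray(sd,((539-400)*1.4,188*1.4))]))
w=cam("wrist"); cv2.imwrite("pics/w0.png",w["pixels"])
E
```

```text
(array([ 0.27030716, -0.2487635 ,  0.35017114]), [0.0031993196572736994, 0.0031993196572737423])
(array([ 0.26196036, -0.36193685,  0.39518682]), [0.00886126605107036, 0.008861266051070314])
```

```bash
cat >> h.py <<'E'
from scipy.spatial.transform import Rotation as Ro
np.set_printoptions(precision=4,suppress=True)
D=np.array([0,.5736,.8192])
def fr(v=None):
    v=np.load("press.npy") if v is None else v
    c,s=np.cos(v[2]),np.sin(v[2]); return np.array([v[0],v[1],0.]),np.array([[c,-s,0],[s,c,0],[0,0,1.]])
def plan(pos,R):
    "rotvec (5deg units) first, then shift in the rotated tool frame (mm)"
    s=manip.read_state(); p=np.array(s["position"]);Rt=np.array(s["tool_rot"])
    rv=Ro.from_matrix(Rt.T@R).as_rotvec()/np.radians(5)
    print("t",round(s["time"],2),"q",np.round(s["q"],2),"pos",p,"turn",rv.round(2),"then shift mm",(R.T@(pos-p)*1e3).round(1),"F",np.round(s["ft_force"],1),"gap",round(s["finger_gap"],4))
def pumpR(tilt=35):
    o,Rp=fr(); a=np.radians(tilt); z=np.array([0,-np.sin(a),-np.cos(a)]); x=np.array([0,np.cos(a),-np.sin(a)])
    return Rp@np.column_stack([x,np.cross(z,x),z])
def pp(x,y,z): o,Rp=fr(); return o+Rp@(np.array([x,y,z])/1e3)
def pD(x,L): return pp(x,L*D[1],45+L*D[2])
E
python3 - <<'E'
from h import *
np.save("press.npy",[.6129,.0932,1.7076])
print(np.array(manip.read_state()["tool_rot"]))
R=pumpR(); print(R); plan(pD(-70,210),R)
E
```

```text
[[-0.9737  0.2278  0.    ]
 [ 0.2278  0.9737  0.    ]
 [-0.      0.     -1.    ]]
[[-0.8115 -0.1364  0.5682]
 [-0.1117  0.9907  0.0782]
 [-0.5736  0.     -0.8192]]
t 4.15 q [ 1.27  0.31  1.63 -0.    1.2  -0.07] pos [0.1424 0.6086 0.2503] turn [-1.28 -6.92 -4.07] then shift mm [-206.5 -644.7  185.2] F [-0.3  0.4 -0.2] gap 0.0852
```

```bash
python3 -m creep '[[-1,[0,-0.05,0],[-0.18,-0.99,-0.58]],[-1,[0,-0.05,0],[-0.18,-0.99,-0.58]],[-1,[0,-0.05,0],[-0.18,-0.99,-0.58]],[-1,[0,-0.05,0],[-0.18,-0.99,-0.58]],[-1,[0,-0.05,0],[-0.18,-0.99,-0.58]],[-1,[0,-0.05,0],[-0.18,-0.99,-0.58]],[-1,[0,-0.05,0],[-0.18,-0.99,-0.58]],[-1,[0,-0.05,0],[0,0,0]],[-1,[0,-0.05,0],[0,0,0]],[-1,[0,0,0],[0,0,0]]]'; python3 - <<'E'
from h import *
R=pumpR(); plan(pD(-70,210),R)
E
```

```text
time: 5.4
position: [0.1265, 0.1759, 0.236]
tool_rot: [[-0.808, -0.128, 0.574], [-0.111, 0.992, 0.065], [-0.578, -0.011, -0.816]]
ft_force: [0.3, -0.5, -0.1]
finger_gap: 0.0855
grip_force: 0.0
t 5.4 q [ 1.58 -0.79  2.63 -0.64  1.29  0.06] pos [0.1265 0.1759 0.236 ] turn [-0.16  0.06 -0.  ] then shift mm [-275.9 -218.3  216.4] F [ 0.3 -0.5 -0.1] gap 0.0855
```

```bash
python3 -m creep '[[-1,[-0.055,-0.015,0.045],[0,0,0]],[-1,[-0.055,-0.02,0.045],[0,0,0]],[-1,[-0.055,-0.04,0.045],[0,0,0]],[-1,[-0.055,-0.045,0.045],[0,0,0]],[-1,[-0.055,-0.045,0.04],[-0.16,0.06,0]],[-1,[0,-0.05,0],[0,0,0]],[-1,[0,0,0],[0,0,0]]]'; python3 - <<'E'
from h import *
R=pumpR(); plan(pD(-70,210),R)
E
```

```text
time: 6.28
position: [0.3187, 0.0994, 0.2193]
tool_rot: [[-0.841, -0.132, 0.525], [-0.115, 0.991, 0.064], [-0.529, -0.006, -0.849]]
ft_force: [-0.5, 0.3, 0.4]
finger_gap: 0.0855
grip_force: 0.0
t 6.28 q [ 0.22 -0.69  2.61 -0.08  0.67 -1.44] pos [0.3187 0.0994 0.2193] turn [-0.09 -0.61 -0.  ] then shift mm [-138.1 -116.3   99.5] F [-0.5  0.3  0.4] gap 0.0855
```

```bash
python3 -m creep '[[-1,[-0.046,-0.039,0.033],[-0.03,-0.2,0]],[-1,[-0.046,-0.039,0.033],[-0.03,-0.2,0]],[-1,[-0.046,-0.038,0.033],[-0.03,-0.2,0]],[-1,[0,0,0],[0,0,0]],[-1,[0,0,0],[0,0,0]]]'; python3 - <<'E'
from h import *
R=pumpR(); plan(pD(-70,210),R)
c=cam("wrist");cv2.imwrite("pics/w1.png",c["pixels"])
o,Rp=fr()
print("cam at press",Rp.T@(ray(c,(280,210))[0]-o))
P=dict(bed=(50,0,25),grip_pad=(-85,63.1,135.1),trigger_pad=(-33,63.1,135.1),ram_face=(0,0,45),release_pad=(-179,39.6,101.5),guard_edge=(-103.5,56,226),mould=(30,0,25))
for t in P:
    print(t,proj(c,pp(*P[t])).round(0),[(np.round(x["pixel"]).tolist(),round(x["p"],2)) for x in spotter.pinpoint(t,c)[:2]])
E
```

```text
time: 6.9
position: [0.4795, 0.026, 0.2111]
tool_rot: [[-0.814, -0.151, 0.561], [-0.123, 0.989, 0.087], [-0.567, 0.002, -0.823]]
ft_force: [-0.2, 0.3, 0.1]
finger_gap: 0.0854
grip_force: 0.0
t 6.9 q [-0.14 -0.22  2.39  0.42  0.42 -2.2 ] pos [0.4795 0.026  0.2111] turn [ 0.11 -0.09  0.13] then shift mm [-20.5 -21.6   7.1] F [-0.2  0.3  0.1] gap 0.0854
cam at press [-0.0503  0.2665  0.2765]
bed [372. 190.] [([370.0, 195.0], 0.55)]
grip_pad [225. 242.] [([224.0, 243.0], 0.79)]
trigger_pad [300. 243.] [([306.0, 240.0], 0.65)]
ram_face [326. 204.] [([324.0, 207.0], 0.71)]
release_pad [115. 224.] [([112.0, 222.0], 0.95)]
guard_edge [176. 387.] []
mould [353. 190.] [([385.0, 193.0], 0.94), ([480.0, 209.0], 0.86)]
```

View pics/w1.png

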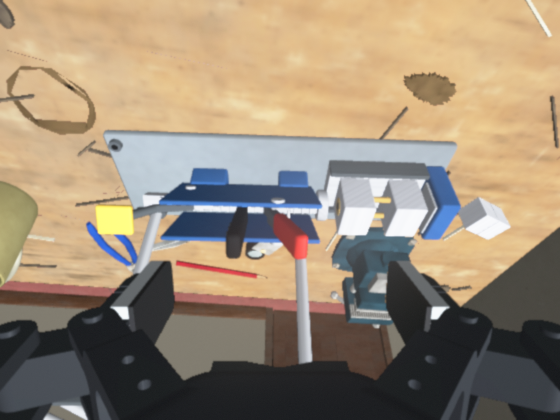

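The wrist view shows the press clearly: yellow pad (115,220), black grip (235,232), red trigger (290,235), mould halves (355,207) and (405,205) on the bed, and the small lookalike block (483,218) outside. The projections agree, so I'll refine the pose from this picture.

```bash
python3 - <<'E'
from h import *
from scipy.optimize import least_squares
c=cam("wrist")
P=dict(bed=(50,0,25),grip_pad=(-85,63.1,135.1),trigger_pad=(-33,63.1,135.1),ram_face=(0,0,45),release_pad=(-179,39.6,101.5))
ob=[((-215,51,10),(106,131)),((125,51,10),(455,143))]
for t in P:
    r=spotter.pinpoint(t,c)
    if r: ob.append((P[t],r[0]["pixel"]))
def f(v):
    o,Rp=fr(v); return np.concatenate([proj(c,o+Rp@(np.array(p)/1e3))-q for p,q in ob])
s=least_squares(f,[.6129,.0932,1.7076],loss="soft_l1",f_scale=2); print(s.x); print(f(s.x).reshape(-1,2))
np.save("press.npy",s.x)
print("trigger up to date"); plan(pD(-70,160),pumpR()); 
E
```

```text
[0.6142 0.0923 1.6769]
[[-3.6588  1.036 ]
 [ 4.3444  1.3222]
 [ 0.3513  0.1968]
 [ 0.2442 -2.2601]
 [-3.7269  4.4127]
 [ 0.4787 -0.6783]
 [ 1.3092 -1.0673]]
trigger up to date
t 7.6 q [-0.14 -0.22  2.39  0.42  0.42 -2.2 ] pos [0.4804 0.0242 0.2122] turn [ 0.29 -0.06  0.4 ] then shift mm [-19.  -16.5  57.4] F [-0.4  0.   0.5] gap 0.0857
```

```bash
python3 -m creep '[[-1,[-0.019,-0.0165,0.03],[0.29,-0.06,0.4]],[-1,[0,0,0.025],[0,0,0]],[-1,[0,0,0],[0,0,0]],[-1,[0,0,0],[0,0,0]]]'; python3 - <<'E'
from h import *
R=pumpR(); plan(pD(-70,108),R)
c=cam("wrist");cv2.imwrite("pics/w2.png",c["pixels"])
P=dict(grip_pad=(-85,63.1,135.1),trigger_pad=(-33,63.1,135.1),ram_face=(0,0,45),release_pad=(-179,39.6,101.5))
for t in P:
    print(t,proj(c,pp(*P[t])).round(0),[(np.round(x["pixel"]).tolist(),round(x["p"],2)) for x in spotter.pinpoint(t,c)[:2]])
E
```

```text
time: 8.1
position: [0.529, 0.0143, 0.1777]
tool_rot: [[-0.815, -0.106, 0.57], [-0.086, 0.994, 0.061], [-0.573, 0.0, -0.819]]
ft_force: [-0.2, -0.3, -0.3]
finger_gap: 0.0855
grip_force: 0.0
t 8.1 q [-0.13 -0.03  2.32  0.49  0.29 -2.24] pos [0.529  0.0143 0.1777] turn [ 0.   -0.01 -0.  ] then shift mm [-0.1 -1.5 54. ] F [-0.2 -0.3 -0.3] gap 0.0855
grip_pad [248. 241.] [([250.0, 243.0], 0.97)]
trigger_pad [347. 241.] [([349.0, 237.0], 0.66), ([106.0, 221.0], 0.66)]
ram_face [362. 195.] [([364.0, 197.0], 0.92)]
release_pad [108. 219.] [([104.0, 219.0], 0.78)]
```

View pics/w2.png

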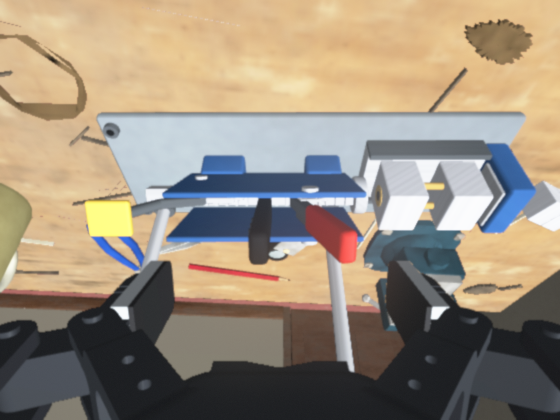

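```bash
python3 -m creep '[[-1,[0,-0.0015,0.03],[0,0,0]],[-1,[0,0,0.027],[0,0,0]],[-1,[0,0,0],[0,0,0]],[0.3,[0,0,0],[0,0,0]],[0.4,[0,0,0],[0,0,0]],[0.4,[0,0,0],[0,0,0]],[0.4,[0,0,0],[0,0,0]],[0.4,[0,0,0],[0,0,0]]]'; python3 - <<'E'
from h import *
R=pumpR(); plan(pD(-71,105),R)
c=cam("wrist");cv2.imwrite("pics/w3.png",c["pixels"])
print([(np.round(x["pixel"]).tolist(),round(x["p"],2)) for x in spotter.pinpoint("ram_face",c)[:2]],proj(c,pp(0,0,45)),proj(c,pp(11,0,45)))
E
```

```text
time: 9.35
position: [0.5607, 0.0175, 0.1323]
tool_rot: [[-0.815, -0.108, 0.57], [-0.087, 0.994, 0.064], [-0.573, 0.003, -0.819]]
ft_force: [-11.7, -1.9, 13.7]
finger_gap: 0.0304
grip_force: 59.8
t 9.35 q [-0.12  0.13  2.28  0.77  0.19 -2.51] pos [0.5607 0.0175 0.1323] turn [ 0.04 -0.    0.01] then shift mm [ 0.  -2.3  1.6] F [-11.7  -1.9  13.7] gap 0.0304
[([396.0, 215.0], 0.9)] [380.1872 212.9842] [396.3586 212.9758]
```

View pics/w3.png

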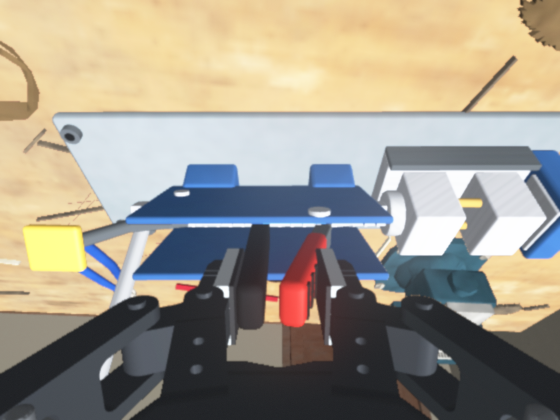

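The grip and trigger are pinched and the ram is 11 mm out. I'll keep pumping.

```bash
python3 -m creep '[[-1,[0,0,0],[0,0,0]],[-1,[0,0,0],[0,0,0]],[-1,[0,0,0],[0,0,0]],[-1,[0,0,0],[0,0,0]],[-1,[0,0,0],[0,0,0]]]'; cat > ram.py <<'E'
from h import *
R=pumpR(); plan(pD(-71,105),R)
c=cam("wrist")
r=spotter.pinpoint("ram_face",c); 
if r:
  a=proj(c,pp(0,0,45));b=proj(c,pp(30,0,45)); print("ram mm",30*(r[0]["pixel"]-a)@(b-a)/((b-a)@(b-a)),r[0]["p"],r[0]["pixel"])
E
python3 ram.py; python3 -m creep '[[0.4,[0,0,0],[0,0,0]],[0.4,[0,0,0],[0,0,0]],[0.4,[0,0,0],[0,0,0]],[0.4,[0,0,0],[0,0,0]],[0.4,[0,0,0],[0,0,0]],[-1,[0,0,0],[0,0,0]],[-1,[0,0,0],[0,0,0]],[-1,[0,0,0],[0,0,0]],[-1,[0,0,0],[0,0,0]],[-1,[0,0,0],[0,0,0]]]';python3 ram.py
```

```text
time: 10.07
position: [0.5623, 0.0159, 0.1313]
tool_rot: [[-0.814, -0.105, 0.571], [-0.086, 0.994, 0.06], [-0.574, -0.0, -0.819]]
ft_force: [0.5, 0.8, 0.7]
finger_gap: 0.0855
grip_force: 0.0
t 10.07 q [-0.12  0.14  2.27  0.77  0.18 -2.52] pos [0.5623 0.0159 0.1313] turn [-0.01  0.01 -0.  ] then shift mm [ 0.6 -0.6 -0.1] F [0.5 0.8 0.7] gap 0.0855
ram mm 6.291209748735592 0.84 [393.7, 213.5]
time: 11.42
position: [0.5624, 0.0159, 0.1312]
tool_rot: [[-0.814, -0.105, 0.571], [-0.086, 0.994, 0.06], [-0.574, -0.0, -0.819]]
ft_force: [-0.5, 0.1, -0.6]
finger_gap: 0.0855
grip_force: 0.0
t 11.43 q [-0.12  0.14  2.27  0.77  0.18 -2.52] pos [0.5624 0.0159 0.1312] turn [-0.01  0.01 -0.  ] then shift mm [ 0.6 -0.6 -0.2] F [-0.5  0.1 -0.6] gap 0.0855
ram mm 17.592685380602 0.73 [410.5, 215.5]
```

```bash
python3 -m creep '[[0.4,[0,0,0],[0,0,0]],[0.4,[0,0,0],[0,0,0]],[0.4,[0,0,0],[0,0,0]],[0.4,[0,0,0],[0,0,0]],[0.4,[0,0,0],[0,0,0]],[-1,[0,0,0],[0,0,0]],[-1,[0,0,0],[0,0,0]],[-1,[0,0,0],[0,0,0]],[-1,[0,0,0],[0,0,0]],[-1,[0,0,0],[0,0,0]]]';python3 ram.py;  python3 -m creep '[[0.4,[0,0,0],[0,0,0]],[0.4,[0,0,0],[0,0,0]],[0.4,[0,0,0],[0,0,0]],[0.4,[0,0,0],[0,0,0]],[0.4,[0,0,0],[0,0,0]],[-1,[0,0,0],[0,0,0]],[-1,[0,0,0],[0,0,0]],[-1,[0,0,0],[0,0,0]],[-1,[0,0,0],[0,0,0]],[-1,[0,0,0],[0,0,0]]]';python3 ram.py
python3 -m creep '[[0.4,[0,0,0],[0,0,0]],[0.4,[0,0,0],[0,0,0]],[0.4,[0,0,0],[0,0,0]],[0.4,[0,0,0],[0,0,0]],[0.4,[0,0,0],[0,0,0]]]';python3 ram.py; python3 -m creep '[[-1,[0,0,0],[0,0,0]],[-1,[0,0,0],[0,0,0]],[-1,[0,0,0],[0,0,0]],[-1,[0,0,0],[0,0,0]],[-1,[0,0,0],[0,0,0]]]';python3 ram.py
python3 -c "
from h import *
cv2.imwrite('pics/w4.png',cam('wrist')['pixels'][100:320,200:560])"
```

```text
time: 12.78
position: [0.5624, 0.016, 0.1312]
tool_rot: [[-0.814, -0.105, 0.571], [-0.086, 0.994, 0.06], [-0.574, -0.0, -0.819]]
ft_force: [-0.1, -0.1, -0.7]
finger_gap: 0.0854
grip_force: 0.0
t 12.78 q [-0.12  0.14  2.27  0.77  0.18 -2.52] pos [0.5624 0.016  0.1312] turn [-0.01  0.01 -0.01] then shift mm [ 0.6 -0.6 -0.2] F [-0.1 -0.1 -0.7] gap 0.0854
ram mm 24.07288337891354 0.97 [420.1, 215.2]
time: 14.12
position: [0.5624, 0.0159, 0.1313]
tool_rot: [[-0.814, -0.105, 0.571], [-0.086, 0.994, 0.06], [-0.574, -0.0, -0.819]]
ft_force: [-0.0, -0.5, 0.2]
finger_gap: 0.0853
grip_force: 0.0
t 14.12 q [-0.12  0.14  2.27  0.77  0.18 -2.52] pos [0.5624 0.0159 0.1313] turn [-0.01  0.01 -0.01] then shift mm [ 0.6 -0.6 -0.1] F [-0.  -0.5  0.2] gap 0.0853
ram mm 32.11150143784418 0.86 [432.1, 214.5]
time: 14.85
position: [0.5603, 0.0176, 0.1313]
tool_rot: [[-0.816, -0.108, 0.568], [-0.087, 0.994, 0.065], [-0.572, 0.004, -0.82]]
ft_force: [-15.8, -1.6, 16.8]
finger_gap: 0.0308
grip_force: 60.7
t 14.85 q [-0.12  0.13  2.28  0.77  0.19 -2.52] pos [0.5603 0.0176 0.1313] turn [ 0.05 -0.02 -0.  ] then shift mm [-0.9 -2.5  1. ] F [-15.8  -1.6  16.8] gap 0.0308
ram mm 42.03497366717204 0.86 [441.8, 215.3]
time: 15.58
position: [0.5624, 0.0159, 0.1313]
tool_rot: [[-0.814, -0.105, 0.571], [-0.086, 0.994, 0.06], [-0.574, -0.0, -0.819]]
ft_force: [0.3, -0.2, -0.1]
finger_gap: 0.0855
grip_force: 0.0
t 15.57 q [-0.12  0.14  2.27  0.77  0.18 -2.52] pos [0.5624 0.0159 0.1313] turn [-0.01  0.01 -0.01] then shift mm [ 0.6 -0.5 -0.2] F [ 0.3 -0.2 -0.1] gap 0.0855
ram mm 31.365626403057014 0.73 [431.1, 214.0]
```

View pics/w4.png

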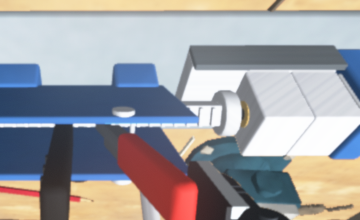

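The mould halves are in contact and the ram has dropped back to the 31 mm tooth, so step 1 is done. Next I'll back out and go to the release lever.

```bash
python3 -m creep '[[-1,[0,0,-0.03],[0,0,0]],[-1,[0,0,-0.03],[0,0,0]],[1,[0,-0.055,0],[0,0,0]],[1,[0,-0.056,0],[0,0,0]],[1,[0,0,0.025],[0,0,0]],[1,[0,0,0.025],[0,0,0]],[1,[0,0,0],[0,0,0]],[1,[0,0,0],[0,0,0]]]'; python3 - <<'E'
from h import *
plan(pD(-181,95),pumpR())
c=cam("wrist");cv2.imwrite("pics/w5.png",c["pixels"])
for t,p in dict(release_pad=(-179,39.6,101.5),grip_pad=(-85,63.1,135.1),ram_face=(31,0,45)).items():
    print(t,proj(c,pp(*p)).round(0),[(np.round(x["pixel"]).tolist(),round(x["p"],2)) for x in spotter.pinpoint(t,c)[:2]])
s=manip.read_state(); tip=np.array(s["position"])+np.array(s["tool_rot"])[:,2]*.019; print("tip px",proj(c,tip))
E
```

```text
time: 16.73
position: [0.5676, -0.0919, 0.1394]
tool_rot: [[-0.815, -0.106, 0.57], [-0.087, 0.994, 0.061], [-0.573, -0.0, -0.82]]
ft_force: [0.7, 0.9, 0.3]
finger_gap: 0.0002
grip_force: 0.0
t 16.73 q [-0.38  0.15  2.23  0.93  0.34 -2.88] pos [ 0.5676 -0.0919  0.1394] turn [-0.   -0.01  0.  ] then shift mm [ 0.2 -2.8 20.1] F [0.7 0.9 0.3] gap 0.0002
release_pad [278. 245.] [([278.0, 249.0], 0.73)]
grip_pad [511. 282.] [([512.0, 284.0], 0.74)]
ram_face [578. 210.] []
tip px [279.3183 269.8253]
```

View pics/w5.png

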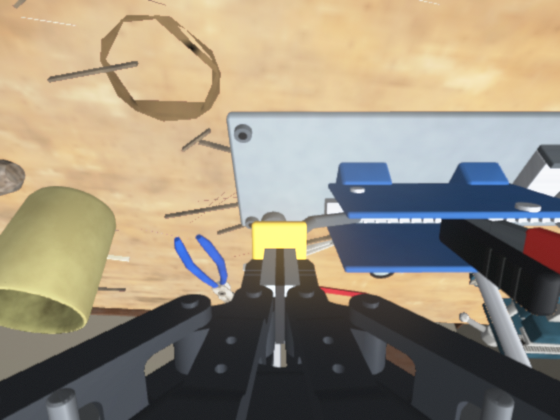

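```bash
python3 -m creep '[[1,[0,0,0],[0,0,1]],[1,[0,0,0],[0,0,1]],[1,[0,0,0],[0,0,1]],[1,[0,0,0],[0,0,1]],[1,[0,0,0],[0,0,0]]]'; python3 - <<'E'
from h import *
R=pumpR()@Ro.from_euler('z',20,degrees=True).as_matrix()
plan(pD(-182,90),R);plan(pD(-191,75),R)
E
```

```text
time: 17.55
position: [0.568, -0.092, 0.1399]
tool_rot: [[-0.801, 0.178, 0.571], [0.257, 0.964, 0.06], [-0.54, 0.195, -0.819]]
ft_force: [-0.2, 0.6, 0.5]
finger_gap: 0.0
grip_force: 0.0
t 17.55 q [-0.38  0.15  2.23  0.93  0.34 -2.53] pos [ 0.568  -0.092   0.1399] turn [-0.    0.01  0.01] then shift mm [-0.5 -3.7 25.3] F [-0.2  0.6  0.5] gap 0.0
t 17.55 q [-0.38  0.15  2.23  0.93  0.34 -2.53] pos [ 0.568  -0.092   0.1399] turn [-0.    0.01  0.01] then shift mm [ -3.6 -12.1  40.3] F [-0.2  0.6  0.5] gap 0.0
```

```bash
python3 -m creep '[[1,[-0.0005,-0.0035,0.025],[0,0,0]],[1,[-0.0015,-0.004,0.008],[0,0,0]],[1,[-0.0015,-0.004,0.006],[0,0,0]],[1,[0,0,0],[0,0,0]],[1,[0,0,0],[0,0,0]],[1,[0,0,0],[0,0,0]],[1,[0,0,0],[0,0,0]],[1,[0,0,0],[0,0,0]],[1,[0,0,0],[0,0,0]]]'; python3 - <<'E'
from h import *
R=pumpR()@Ro.from_euler('z',20,degrees=True).as_matrix()
plan(pD(-191,75),R)
c=cam("wrist");cv2.imwrite("pics/w6.png",c["pixels"])
for n in("scene","side"):
  k=cam(n)
  print(n,proj(k,pp(0,0,45)),proj(k,pp(31,0,45)),[(np.round(x["pixel"]).tolist(),round(x["p"],2)) for x in spotter.pinpoint("ram_face",k)[:2]])
E
```

```text
time: 18.68
position: [0.5912, -0.1033, 0.108]
tool_rot: [[-0.8, 0.18, 0.572], [0.258, 0.965, 0.057], [-0.541, 0.193, -0.818]]
ft_force: [-3.1, -4.7, 3.1]
finger_gap: -0.0
grip_force: 2.9
t 18.68 q [-0.38  0.26  2.18  1.1   0.3  -2.71] pos [ 0.5912 -0.1033  0.108 ] turn [-0.04  0.03  0.01] then shift mm [0.8 0.8 1.6] F [-3.1 -4.7  3.1] gap -0.0
scene [268.6368 212.0603] [260.7971 208.4984] []
side [289.6745 203.8841] [285.7781 198.4644] [([293.0, 183.0], 0.4), ([280.0, 303.0], 0.18)]
```

```bash
python3 -m creep '[[1,[0,0,0.0015],[0,0,0]],[1,[0,0,0],[0,0,0]],[1,[0,0,0],[0,0,0]],[1,[0,0,0],[0,0,0]],[1,[0,0,0],[0,0,0]],[1,[0,0,0],[0,0,0]],[1,[0,0,0],[0,0,0]],[1,[0,0,0],[0,0,0]],[1,[0,0,0],[0,0,0]]]'; python3 -m creep '[[1,[0.003,0.008,-0.02],[0,0,0]],[1,[0,0,-0.06],[0,0,-1]],[1,[0,0.06,0],[0,0,-1]],[1,[0,0.06,0],[0,0,-1]],[0,[0,0.04,0],[0,0,-1]],[-1,[0,0,-0.03],[0,0,0]],[-1,[0,0,0],[0,0,0]]]'; python3 - <<'E'
from h import *
plan(pD(68,165),pumpR())
c=cam("wrist");cv2.imwrite("pics/w7.png",c["pixels"])
for t,p in dict(ram_face=(0,0,45),trigger_pad=(-33,63.1,135.1),mould=(68,0,25),bed=(50,0,25)).items():
    print(t,proj(c,pp(*p)).round(0),[(np.round(x["pixel"]).tolist(),round(x["p"],2)) for x in spotter.pinpoint(t,c)[:3]])
E
```

```text
time: 20.05
position: [0.5921, -0.104, 0.1069]
tool_rot: [[-0.8, 0.182, 0.572], [0.258, 0.965, 0.055], [-0.542, 0.191, -0.818]]
ft_force: [-4.5, -6.8, 3.8]
finger_gap: -0.0
grip_force: 3.6
time: 20.92
position: [0.5353, 0.06, 0.2143]
tool_rot: [[-0.813, -0.108, 0.572], [-0.089, 0.994, 0.062], [-0.575, -0.001, -0.818]]
ft_force: [-0.3, 0.5, 0.1]
finger_gap: 0.0544
grip_force: 0.0
t 20.93 q [-0.01 -0.09  2.28  0.19  0.35 -1.85] pos [0.5353 0.06   0.2143] turn [0.01 0.03 0.03] then shift mm [30.1 91.8 20.7] F [-0.3  0.5  0.1] gap 0.0544
ram_face [307. 155.] [([307.0, 155.0], 0.66)]
trigger_pad [264. 177.] [([268.0, 174.0], 0.92)]
mould [381. 140.] [([489.0, 162.0], 0.93), ([384.0, 140.0], 0.81), ([360.0, 142.0], 0.6)]
bed [361. 140.] [([360.0, 139.0], 0.68)]
```

View pics/w7.png

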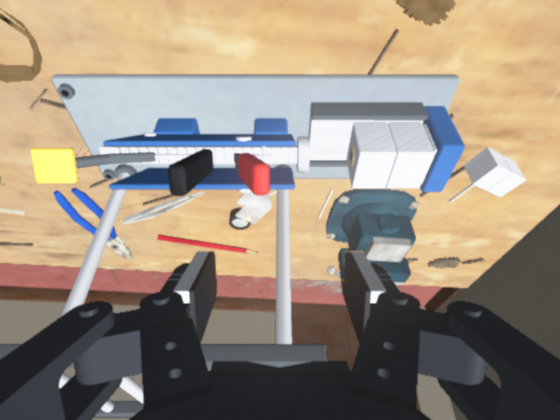

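Ram home and trigger at rest. Three mould candidates came up:
- (384,140) is the two-block mould, shut against the anvil on the bed. It is the full 60x42 mm size with a visible joint, so it is the one meant.
- (360,142) is a duplicate hit on the bed.
- (489,162) is a smaller loose block outside the press, a look-alike.

The picture just viewed confirms this. I'll move clear of the guard.

```bash
python3 -m creep '[[-1,[0,0.055,-0.03],[0,0,0]],[-1,[0,0.055,-0.02],[0,0,0]],[-1,[0,0,0],[0,0,0]],[-1,[0,0,0],[0,0,0]]]'; cat >> h.py <<'E'
def gripR():
    o,Rp=fr(); return Rp@np.array([[1.,0,0],[0,-1,0],[0,0,-1]])
E
python3 - <<'E'
from h import *
plan(pp(68,0,200),gripR())
E
```

```text
time: 21.68
position: [0.5026, 0.1471, 0.2441]
tool_rot: [[-0.818, -0.109, 0.564], [-0.089, 0.994, 0.063], [-0.568, 0.002, -0.823]]
ft_force: [0.3, -0.1, -0.5]
finger_gap: 0.0856
grip_force: 0.0
t 21.68 q [ 0.24 -0.16  2.27 -0.18  0.44 -1.3 ] pos [0.5026 0.1471 0.2441] turn [ 5.44  5.4  17.43] then shift mm [  1.7 105.2  44.1] F [ 0.3 -0.1 -0.5] gap 0.0856
```

```bash
python3 -m creep '[[-1,[0,0,0],[0.3,0.3,0.97]],[-1,[0,0,0],[0.3,0.3,0.97]],[-1,[0,0,0],[0.3,0.3,0.97]],[-1,[0,0,0],[0.3,0.3,0.97]],[-1,[0,0,0],[0.3,0.3,0.97]],[-1,[0,0,0],[0.3,0.3,0.97]],[-1,[0,0,0],[0.3,0.3,0.97]],[-1,[0,0,0],[0.3,0.3,0.97]],[-1,[0,0,0],[0.3,0.3,0.97]],[-1,[0,0,0],[0.3,0.3,0.97]],[-1,[0,0,0],[0.3,0.3,0.97]],[-1,[0,0,0],[0.3,0.3,0.97]]]' >/dev/null;  python3 -m creep '[[-1,[0,0,0],[0.3,0.3,0.97]],[-1,[0,0,0],[0.3,0.3,0.97]],[-1,[0,0,0],[0.3,0.3,0.97]],[-1,[0,0,0],[0.3,0.3,0.97]],[-1,[0,0.02,0],[0.3,0.3,0.97]],[-1,[0,0.03,0],[0.3,0.3,0.97]],[-1,[0,0.05,0.04],[0,0,0]],[-1,[0,0,0],[0,0,0]],[-1,[0,0,0],[0,0,0]]]' | head -3; python3 - <<'E'
from h import *
plan(pp(68,0,200),gripR())
c=cam("wrist");cv2.imwrite("pics/w8.png",c["pixels"])
for t,p in dict(ram_face=(0,0,45),mould=(68,0,25),bed=(50,0,25)).items():
    print(t,proj(c,pp(*p)).round(0),[(np.round(x["pixel"]).tolist(),round(x["p"],2)) for x in spotter.pinpoint(t,c)[:3]])
print([proj(c,pp(*p)).round(0).tolist() for p in ((38,21,65),(98,21,65),(98,-21,65),(38,-21,65))])
for m in spotter.silhouettes("mould",c): print(m["p"],m["box"])
E
```

```text
time: 24.3
position: [0.5996, 0.162, 0.2065]
tool_rot: [[-0.102, 0.995, 0.0], [0.995, 0.102, 0.004], [0.004, 0.001, -1.0]]
t 24.3 q [0.19 0.34 1.68 0.   1.12 0.09] pos [0.5996 0.162  0.2065] turn [ 0.01 -0.04 -0.04] then shift mm [-2.9  7.1  6.5] F [ 0.5 -0.2  0.7] gap 0.0855
ram_face [289. 274.] [([288.0, 275.0], 0.59)]
mould [289. 193.] [([346.0, 36.0], 0.94), ([291.0, 193.0], 0.93)]
bed [289. 213.] []
[[264.0, 241.0], [262.0, 166.0], [318.0, 165.0], [316.0, 241.0]]
0.71 [321.4, 0.6, 382.4, 70.7]
0.61 [263.5, 163.0, 318.4, 240.0]
```

View pics/w8.png

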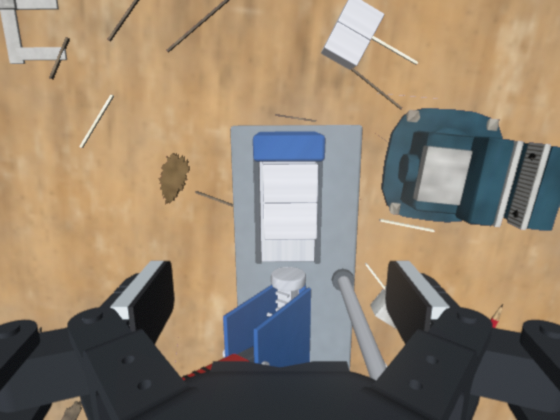

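The mould fills (263,163)–(318,240), exactly where predicted. Descending to grip it.

```bash
python3 -m creep '[[-1,[-0.003,0.007,0.04],[0,-0.04,-0.04]],[-1,[0,0,0.04],[0,0,0]],[-1,[0,0,0.04],[0,0,0]],[-1,[0,0,0.025],[0,0,0]],[-1,[0,0,0],[0,0,0]],[1,[0,0,0],[0,0,0]],[1,[0,0,0],[0,0,0]],[1,[0,0,0],[0,0,0]],[1,[0,0,0],[0,0,0]],[1,[0,0,0],[0,0,0]]]'; python3 - <<'E'
from h import *
plan(pp(68,0,60),gripR())
E
```

```text
time: 25.8
position: [0.6097, 0.1621, 0.0657]
tool_rot: [[-0.108, 0.994, 0.008], [0.994, 0.108, 0.001], [0.0, 0.008, -1.0]]
ft_force: [-1.2, 0.2, 6.6]
finger_gap: 0.0409
grip_force: 64.0
t 25.8 q [ 0.19  0.54  1.73 -0.    0.87  0.08] pos [0.6097 0.1621 0.0657] turn [ 0.09 -0.    0.02] then shift mm [-1.9 -3.   5.7] F [-1.2  0.2  6.6] gap 0.0409
```

```bash
python3 -m creep '[[1,[0,0,-0.04],[0,0,0]],[1,[0,0,-0.06],[0,0,0]],[1,[0,0,-0.06],[0,0,0]],[1,[0,0,-0.06],[0,0,0]],[1,[0,0,0],[0,0,0]]]'; python3 - <<'E'
from h import *
s=manip.read_state();p=s["position"];q=s["q"]
A=[];b=[]
for a,e,r,z in ((.308,1.634,np.hypot(.1424,.6086),.2503),(.34,1.68,np.hypot(.5996,.162),.2065),(.54,1.73,np.hypot(.6097,.1621),.0657),(q[1],q[2],np.hypot(*p[:2]),p[2])):
    A+=[[np.sin(a),np.sin(a+e),1,0],[np.cos(a),np.cos(a+e),0,1]];b+=[r,z]
x,res,_,_=np.linalg.lstsq(np.array(A),np.array(b),rcond=None);print(x,res,q)
for n in ("scene","side"): cv2.imwrite(f"pics/{n}9.png",cam(n)["pixels"])
c=cam("wrist")
cv2.imwrite("pics/w9.png",c["pixels"])
k=cam("side")
for th,z in (("cup",.004),("spool",.004),("tray",0),("tray_place",.004)):
    for x in spotter.pinpoint(th,k)[:2]: print(th,np.round(x["pixel"]),round(x["p"],2),atz(k,x["pixel"],z))
E
```

```text
time: 26.42
position: [0.611, 0.1624, 0.2909]
tool_rot: [[-0.108, 0.994, 0.018], [0.994, 0.108, 0.003], [0.001, 0.019, -1.0]]
ft_force: [-0.5, 0.9, -2.8]
finger_gap: 0.0403
grip_force: 63.1
[0.4184 0.5162 0.0195 0.0383] [0.] [ 0.1912  0.278   1.589  -0.0006  1.2559  0.0832]
cup [279. 304.] 0.64 [ 0.4609 -0.2512  0.004 ]
spool [307. 340.] 0.84 [ 0.4943 -0.3813  0.004 ]
tray_place [291. 319.] 0.88 [ 0.4753 -0.3079  0.004 ]
tray_place [280. 143.] 0.24 [0.7237 0.5142 0.004 ]
```

```bash
python3 -m creep '[[1,[0,-0.045,-0.02],[0,0,0]],[1,[0,-0.06,0],[0,0,0]],[1,[-0.05,-0.06,0],[0,0,0]],[1,[-0.06,0,0],[0,0,-0.5]],[1,[-0.06,0,0],[0,0,-0.6]],[1,[-0.06,0,0],[0,0,0]],[1,[-0.06,0,0],[0,0,0]],[1,[-0.06,0,0],[0,0,0]],[1,[-0.06,0,0],[0,0,0]],[1,[0,0,0],[0,0,0]],[1,[0,0,0],[0,0,0]]]'; python3 - <<'E'
from h import *
s=manip.read_state();print(s["q"])
c=cam("wrist"); cv2.imwrite("pics/w10.png",c["pixels"])
for th,z in (("cup",.004),("spool",.004),("tray",0),("tray_place",.004)):
    for x in spotter.pinpoint(th,c)[:2]: print(th,np.round(x["pixel"]),round(x["p"],2),atz(c,x["pixel"],z))
E
```

```text
time: 28.2
position: [0.5228, -0.2483, 0.3015]
tool_rot: [[-0.202, 0.979, 0.002], [0.979, 0.202, 0.002], [0.002, 0.003, -1.0]]
ft_force: [-0.6, -0.0, -3.7]
finger_gap: 0.0407
grip_force: 63.0
[-0.5202  0.1754  1.6924  0.0034  1.2729 -0.7243]
cup [224. 159.] 0.8 [ 0.4557 -0.249   0.004 ]
spool [128. 243.] 0.68 [ 0.3542 -0.3783  0.004 ]
tray [230. 214.] 0.68 [ 0.4736 -0.3165  0.    ]
```

View pics/w10.png

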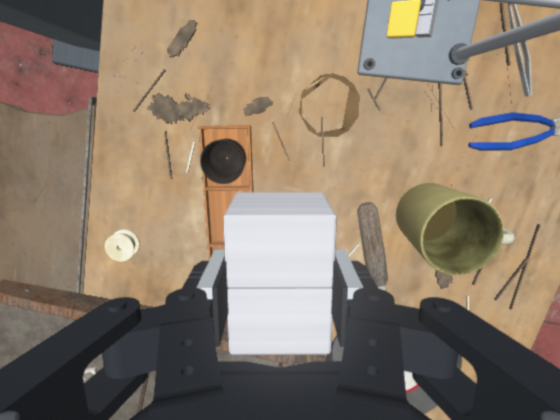

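The mould is held shut (230–330, 195–350). The tray is ahead-left, with the cup at (224,159) and the divider at row ~187. The lower part is hidden by the mould, so I'll sidestep for a clear look.

```bash
python3 -m creep '[[1,[0.02,0.05,0],[0,0,0]],[1,[0.03,0.03,-0.02],[0,0,0]],[1,[0,0,0],[0,0,0]],[1,[0,0,0],[0,0,0]]]'|head -2; python3 - <<'E'
from h import *
c=cam("wrist"); cv2.imwrite("pics/w11.png",c["pixels"]); np.save("w11.npy",c,allow_pickle=True)
for th,z in (("cup",.004),("spool",.004),("tray",0),("tray_place",.004)):
    for x in spotter.pinpoint(th,c)[:2]: print(th,np.round(x["pixel"]),round(x["p"],2),atz(c,x["pixel"],z))
cv2.imwrite("pics/w11c.png",cv2.resize(c["pixels"][140:400,60:300],None,fx=2.3,fy=2.3,interpolation=cv2.INTER_CUBIC))
E
```

```text
time: 28.95
position: [0.5913, -0.1828, 0.3231]
cup [169. 192.] 0.75 [ 0.4601 -0.2448  0.004 ]
spool [177. 294.] 0.88 [ 0.489  -0.3867  0.004 ]
spool [ 79. 270.] 0.74 [ 0.3536 -0.3771  0.004 ]
tray [173. 246.] 0.57 [ 0.4728 -0.3179  0.    ]
tray_place [173. 247.] 0.93 [ 0.4741 -0.3184  0.004 ]
```

View pics/w11c.png

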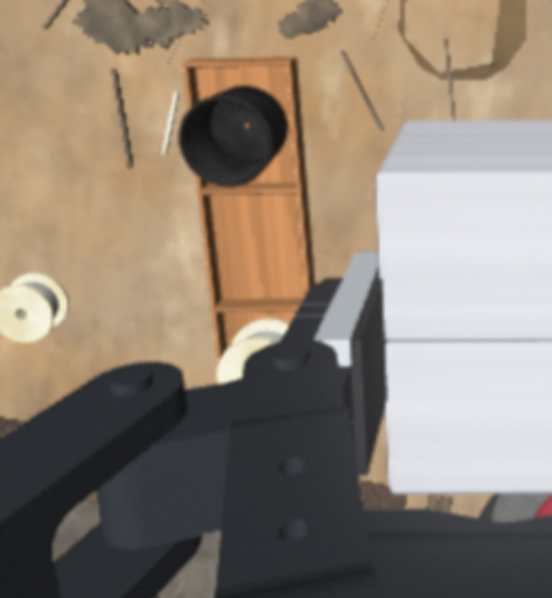

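The crop shows the empty middle place clearly, with dividers at crop rows 188 and 304, the cup above it and the large spool below. I've now viewed more pictures than the 10 allowed, so I'll go on with numbers only. Next I'll fit the tray pose.

```bash
python3 - <<'E'
from h import *
from scipy.optimize import least_squares
c=np.load("w11.npy",allow_pickle=True).item()
ob=[((108,29,16),(187,62)),((108,-29,16),(297,58)),((35.5,26,16),(203,189)),((35.5,-26,16),(299,187)),((-35.5,26,16),(217,304)),((-35.5,-26,16),(311,303))]
ob=[(p,(60+u/2.3,140+v/2.3)) for p,(u,v) in ob]+[((0,0,4),(173,247)),((71,0,4),(169,192)),((-71,0,4),(177,294))]
def f(v):
    o,R=fr(v); return np.concatenate([proj(c,o+R@(np.array(p)/1e3))-q for p,q in ob])
s=least_squares(f,[.474,-.318,1.77],loss="soft_l1",f_scale=1.5);print(s.x);print(f(s.x).reshape(-1,2).round(1))
np.save("tray.npy",s.x)
# mould offset in the grip: held top face edges seen? target pose
o,R=fr(s.x); Rt=R@np.array([[1.,0,0],[0,-1,0],[0,0,-1]])
plan(o+np.array([0,0,.15]),Rt)
E
```

```text
[ 0.4753 -0.3146  1.7744]
[[-0.5 -1.7]
 [-0.7  0.1]
 [ 0.6 -0.1]
 [-0.2  0.8]
 [-0.4  1. ]
 [-2.   1.4]
 [ 1.1 -2.2]
 [ 0.9  0.8]
 [ 1.  -1.1]]
t 29.2 q [-0.37  0.24  1.57  0.    1.33 -0.58] pos [ 0.5908 -0.1841  0.3226] turn [ 0.04  0.   -0.01] then shift mm [-104.5 -139.5  172.6] F [-0.  -0.2 -2.9] gap 0.0404
```

```bash
python3 - <<'E'
from h import *
c=cam("wrist"); M=np.array(c["mount"])
for d in (-.003,0,.003):
    for h in (.0,):
        X=c["pose"][0]+c["pose"][1]@np.array([d,0,h]); print(d,proj(c,X))
g=cv2.cvtColor(c["pixels"],cv2.COLOR_BGR2GRAY).astype(int)[:,250:310].mean(1); print(g[180:380:1].round().astype(int).tolist())
E
python3 -m creep '[[1,[-0.05,-0.06,0.04],[0.04,0,0]],[1,[-0.055,-0.06,0.04],[0,0,0]],[1,[0,-0.02,0.04],[0,0,0]],[1,[0,0,0.03],[0,0,0]],[1,[0,0,0],[0,0,0]],[1,[0,0,0],[0,0,0]]]'; python3 - <<'E'
from h import *
o,R=fr(np.load("tray.npy")); Rt=R@np.array([[1.,0,0],[0,-1,0],[0,0,-1]])
plan(o+np.array([0,0,.05]),Rt)
c=cam("wrist")
for p in ((71,0,4),(-71,0,4),(0,0,4)): print(proj(c,o+R@(np.array(p)/1e3)))
for th in ("cup","spool","tray"): print(th,[(np.round(x["pixel"]).tolist(),round(x["p"],2)) for x in spotter.pinpoint(th,c)[:2]])
E
```

```text
-0.003 [282.5959 294.6968]
0 [282.6097 287.7025]
0.003 [282.6237 280.628 ]
[170, 170, 170, 169, 169, 169, 169, 168, 168, 168, 168, 171, 178, 187, 191, 191, 192, 191, 187, 189, 191, 190, 190, 192, 192, 191, 191, 193, 197, 198, 196, 196, 195, 196, 206, 222, 229, 230, 230, 230, 229, 229, 229, 228, 228, 228, 228, 229, 229, 229, 230, 230, 230, 231, 231, 231, 231, 231, 230, 230, 230, 231, 231, 232, 233, 233, 233, 233, 233, 232, 232, 231, 231, 230, 229, 229, 228, 228, 227, 227, 226, 226, 227, 227, 228, 229, 229, 228, 228, 228, 228, 228, 229, 230, 231, 231, 231, 230, 229, 228, 227, 227, 227, 226, 226, 224, 216, 193, 195, 220, 229, 231, 230, 230, 230, 229, 229, 228, 228, 228, 228, 229, 229, 230, 230, 230, 230, 230, 231, 230, 230, 229, 230, 230, 231, 232, 232, 232, 232, 232, 231, 231, 230, 229, 228, 227, 227, 226, 226, 225, 225, 225, 226, 226, 227, 227, 226, 226, 226, 226, 227, 228, 229, 229, 228, 227, 226, 225, 225, 224, 224, 223, 219, 198, 159, 135, 129, 128, 128, 129, 130, 129, 121, 106, 93, 82, 74, 68, 65, 64, 63, 60, 57, 57, 58, 59, 60, 60, 60, 59]
time: 30.0
position: [0.5058, -0.2773, 0.1982]
tool_rot: [[-0.202, 0.979, 0.003], [0.979, 0.202, -0.002], [-0.002, 0.003, -1.0]]
ft_force: [0.4, -0.3, -0.8]
finger_gap: 0.0409
grip_force: 63.1
t 30.0 q [-0.58  0.27  1.8   0.    1.07 -0.78] pos [ 0.5058 -0.2773  0.1982] turn [0.03 0.03 0.  ] then shift mm [-30.4 -37.4 148.2] F [ 0.4 -0.3 -0.8] gap 0.0409
[238.0654 140.8528]
[242.4755 286.2969]
[240.3922 217.6424]
cup [([236.0, 144.0], 0.83)]
spool [([103.0, 254.0], 0.8)]
tray [([238.0, 218.0], 0.94)]
```

The joint line sits right at the TCP, so there's no offset. Placing now.

```bash
python3 -m creep '[[1,[-0.03,-0.037,0.03],[0.03,0.03,0]],[1,[0,0,0.04],[0,0,0]],[1,[0,0,0.02],[0,0,0]],[1,[0,0,0],[0,0,0]],[1,[0,0,0],[0,0,0]],[1,[0,0,0],[0,0,0]]]'|sed -n 4p; python3 - <<'E'
from h import *
o,R=fr(np.load("tray.npy")); Rt=R@np.array([[1.,0,0],[0,-1,0],[0,0,-1]])
plan(o+np.array([0,0,.0487]),Rt)
c=cam("wrist")
for p in ((71,0,4),(108,29,16),(108,-29,16)): print(proj(c,o+R@(np.array(p)/1e3)))
for th in ("cup","tray_place","tray"): print(th,[(np.round(x["pixel"]).tolist(),round(x["p"],2)) for x in spotter.pinpoint(th,c)[:2]])
print([m["box"] for m in spotter.silhouettes("tray",c)[:1]])
E
```

```text
ft_force: [-0.1, -0.1, -2.3]
t 30.95 q [-0.66  0.38  1.86  0.    0.9  -0.86] pos [ 0.4759 -0.3141  0.1087] turn [0.01 0.01 0.01] then shift mm [-0.4 -0.7 60. ] F [-0.1 -0.1 -2.3] gap 0.0403
[280.2275 103.5444]
[228.5833  34.2607]
[332.0939  34.3099]
cup [([276.0, 106.0], 0.7)]
tray_place []
tray []
[[222.8, 34.3, 328.7, 368.3]]
```

```bash
python3 - <<'E'
from h import *
o,R=fr(np.load("tray.npy"))
c=cam("wrist"); m=spotter.silhouettes("tray",c)[0]["mask"]
for r in range(40,200,20):
    k=np.where(m[r])[0]; print(r,k.min() if len(k) else None,k.max() if len(k) else None)
for x in (108,80,60,35.5,20): print(x,[proj(c,o+R@(np.array([x,y,16])/1e3)).round(1).tolist() for y in (29,26,-26,-29)], [proj(c,o+R@(np.array([x,y,0])/1e3)).round(1).tolist() for y in (29,-29)])
g=c["pixels"].astype(int)
for r in (50,140,150,165): print(r,[(j,g[r,j].tolist()) for j in list(range(214,246,2))+list(range(316,346,2))])
E
```

```text
40 227 328
60 227 329
80 227 327
100 325 327
120 230 328
140 231 327
160 232 326
180 233 326
108 [[230.2, 35.9], [235.6, 35.9], [328.8, 35.9], [334.1, 35.9]] [[233.8, 41.4], [330.2, 41.4]]
80 [[231.9, 88.7], [237.1, 88.7], [327.0, 88.7], [332.2, 88.7]] [[235.3, 90.3], [328.5, 90.3]]
60 [[233.1, 124.2], [238.2, 124.2], [325.8, 124.2], [330.9, 124.2]] [[236.3, 123.4], [327.4, 123.4]]
35.5 [[234.5, 165.3], [239.4, 165.3], [324.5, 165.3], [329.4, 165.3]] [[237.5, 161.8], [326.1, 161.8]]
20 [[235.3, 190.1], [240.1, 190.1], [323.7, 190.2], [328.5, 190.2]] [[238.2, 185.1], [325.3, 185.1]]
50 [(214, [128, 165, 195]), (216, [127, 164, 195]), (218, [126, 163, 194]), (220, [125, 163, 193]), (222, [124, 162, 193]), (224, [123, 161, 192]), (226, [100, 145, 198]), (228, [90, 136, 195]), (230, [70, 107, 152]), (232, [36, 56, 78]), (234, [83, 127, 182]), (236, [93, 141, 202]), (238, [94, 144, 205]), (240, [94, 143, 204]), (242, [93, 142, 203]), (244, [96, 144, 207]), (316, [94, 143, 204]), (318, [93, 142, 203]), (320, [86, 132, 188]), (322, [53, 79, 110]), (324, [85, 128, 183]), (326, [90, 136, 194]
[... 1720 characters left out ...]
37, 174, 203]), (218, [138, 176, 204]), (220, [141, 178, 205]), (222, [142, 179, 206]), (224, [145, 182, 208]), (226, [146, 182, 208]), (228, [147, 182, 208]), (230, [147, 182, 208]), (232, [110, 153, 205]), (234, [91, 137, 193]), (236, [74, 109, 153]), (238, [77, 114, 161]), (240, [79, 117, 164]), (242, [79, 117, 165]), (244, [79, 118, 165]), (316, [90, 132, 186]), (318, [90, 132, 186]), (320, [91, 133, 186]), (322, [92, 135, 190]), (324, [94, 138, 194]), (326, [101, 137, 177]), (328, [127, 161, 189]), (330, [127, 161, 188]), (332, [126, 159, 186]), (334, [124, 157, 184]), (336, [126, 158, 185]), (338, [125, 157, 184]), (340, [125, 157, 184]), (342, [127, 160, 187]), (344, [128, 161, 189])]
```

Edges agree to about 1 mm and 1°. I'll apply that correction and lower.

```bash
python3 -m creep '[[1,[-0.0005,-0.0015,0.03],[0,0,-0.2]],[1,[0,0,0.02],[0,0,0]],[1,[0,0,0.007],[0,0,0]],[1,[0,0,0],[0,0,0]],[1,[0,0,0],[0,0,0]]]'; python3 - <<'E'
from h import *
o,R=fr(np.load("tray.npy")); Rt=R@np.array([[1.,0,0],[0,-1,0],[0,0,-1]])
plan(o+np.array([0,0,.0447]),Rt)
E
```

```text
time: 31.92
position: [0.4738, -0.3146, 0.0506]
tool_rot: [[-0.22, 0.976, -0.001], [0.976, 0.22, 0.001], [0.001, -0.0, -1.0]]
ft_force: [0.7, 0.1, -2.8]
finger_gap: 0.041
grip_force: 63.0
t 31.93 q [-0.66  0.47  1.88  0.    0.79 -0.88] pos [ 0.4738 -0.3146  0.0506] turn [-0.01 -0.01  0.21] then shift mm [-0.4  1.4  5.9] F [ 0.7  0.1 -2.8] gap 0.041
```

```bash
python3 -m creep '[[1,[0,0,0.003],[0,0,0]],[1,[0,0,0.0015],[0,0,0]],[1,[0,0,0.001],[0,0,0]],[1,[0,0,0],[0,0,0]],[1,[0,0,0],[0,0,0]]]'; python3 -m creep '[[1,[0,0,0.001],[0,0,0]],[1,[0,0,0],[0,0,0]],[1,[0,0,0],[0,0,0]]]'
```

```text
time: 32.55
position: [0.4731, -0.3141, 0.0448]
tool_rot: [[-0.22, 0.976, -0.002], [0.976, 0.22, 0.002], [0.002, -0.002, -1.0]]
ft_force: [-1.1, 1.4, 3.7]
finger_gap: 0.0407
grip_force: 63.7
time: 32.92
position: [0.4732, -0.3141, 0.0447]
tool_rot: [[-0.22, 0.976, -0.002], [0.976, 0.22, 0.002], [0.002, -0.002, -1.0]]
ft_force: [-3.8, 2.5, 9.1]
finger_gap: 0.0409
grip_force: 64.5
```

The mould touched down at the expected height. Releasing and lifting.

```bash
python3 -m creep '[[-1,[0,0,-0.001],[0,0,0]],[-1,[0,0,0],[0,0,0]],[-1,[0,0,0],[0,0,0]],[-1,[0,0,0],[0,0,0]],[-1,[0,0,-0.03],[0,0,0]],[-1,[0,0,-0.06],[0,0,0]],[-1,[-0.06,0,-0.06],[0,0,0]],[-1,[0,0,-0.05],[0,0,0]],[-1,[0,0,0],[0,0,0]],[-1,[0,0,0],[0,0,0]]]'; python3 - <<'E'
from h import *
v=np.load("tray.npy");o,R=fr(v)
c=cam("wrist"); cv2.imwrite("pics/w12.png",c["pixels"]);S=cam("side")
for t in ("cup","spool","tray","mould","tray_place"):
    for n,k in(("w",c),("side",S)):
        print(n,t,[(np.round(x["pixel"]).tolist(),round(x["p"],2),(R.T@(atz(k,x["pixel"],.004)-o)*1e3).round()) for x in spotter.pinpoint(t,k)[:2]])
for n,k in(("w",c),("side",S)):
  for m in spotter.silhouettes("mould",k)[:3]: 
    r=cv2.minAreaRect(np.argwhere(m["mask"])[:,::-1].astype(np.float32)); print(n,m["p"],r)
print("model top",[proj(c,o+R@(np.array(p)/1e3)).round(1).tolist() for p in ((30,21,44),(30,-21,44),(-30,-21,44),(-30,21,44))])
k=S
for t in ("ram_face","trigger_pad"): print(t,[(np.round(x["pixel"]).tolist(),round(x["p"],2)) for x in spotter.pinpoint(t,k)[:2]],proj(k,pp(0,0,45)),proj(k,pp(-33,63,135)))
E
```

```text
time: 34.17
position: [0.4827, -0.3571, 0.2279]
tool_rot: [[-0.22, 0.976, -0.003], [0.976, 0.22, 0.002], [0.003, -0.002, -1.0]]
ft_force: [-0.2, 0.4, -1.9]
finger_gap: 0.0856
grip_force: 0.0
w cup [([282.0, 60.0], 0.76, array([70.,  3.,  4.]))]
side cup [([280.0, 303.0], 0.83, array([65., -2.,  4.])), ([233.0, 177.0], 0.44, array([ 651., -134.,    4.]))]
w spool [([284.0, 210.0], 0.97, array([-73.,  -2.,   4.])), ([149.0, 173.0], 0.68, array([-37., 133.,   4.]))]
side spool [([252.0, 355.0], 0.67, array([-33., 139.,   4.])), ([306.0, 341.0], 0.58, array([-70.,  -0.,   4.]))]
w tray []
side tray [([294.0, 320.0], 0.62, array([-1., -6.,  4.]))]
w mould []
side mould [([290.0, 323.0], 0.63, array([-2.,  6.,  4.]))]
w tray_place []
side tray_place [([288.0, 321.0], 0.93, array([6., 7., 4.]))]
w 0.75 ((280.0, 138.5), (71.0, 50.0), 90.0)
w 0.64 ((282.5000305175781, 51.5), (60.81118392944336, 60.81117630004883), 45.0)
side 0.91 ((291.3076477050781, 317.4615478515625), (26.625608444213867, 19.414505004882812), 56.3099365234375)
model top [[259.4, 103.1], [309.7, 104.0], [307.0, 175.1], [259.2, 174.3]]
ram_face [] [289.6745 203.8841] [276.7104 194.4518]
trigger_pad [([275.0, 193.0], 0.4)] [289.6745 203.8841] [276.7104 194.4518]
```

```bash
python3 -c "
from cell import job
print(job.sign_off())"
```

```text
the job is handed in; nothing more can be done
None
```

I pumped the mould shut, ran the ram home, set the mould in the tray's middle place and handed the job in at about 34 s; no verdict came back, and I viewed 12 pictures, over the limit of 10.

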